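Clamp an earring display block in the bench jig

TASK

Push the wooden display block along its channel in the jig until it sits flush against the end stop. Then push the black handle of the snap clamp over past its centre so that it snaps shut with its rubber foot pressing on the block. Only push with the fingers: do not lift the block, do not disturb the jar, ring cone or pot, and finish with the hand clear of everything.

Things in the scene. Friction and masses are not known exactly. Their poses are not given: they have to be found in the camera images.
- jig: fixed plywood board, 150 (x) by 360 (y) by 15 mm thick, flat on the table. Origin: underside, on the channel's centre line; z up, +y along the channel to the end stop and clamp. Board spans y -210 to +150 mm. Two aluminium rails 10 mm wide, 10 mm high above the board, form a channel 65 mm wide (x -32.5 to +32.5) from y -190 to +40
- stop (a point): middle of the end stop's face that the block meets, at jig x 0, y +50, z 25 mm. The stop is an aluminium bar across the channel, 85 mm wide, 14 mm thick, 20 mm high above the board; axes as the jig's
- pivot (a point): clamp pivot behind the stop: jig x 0, y +90, z 62 mm; it turns about the jig's x axis between two steel cheeks (x within 18 mm, y +72 to +108, up to z 66 mm)
- block: loose light-wood block, 60 (x) by 110 (y) by 30 mm high, about 140 g, two thin dark lines across its top; lies on the board in the channel, 2.5 mm play to each rail, 40 to 95 mm short of the stop. Origin: centre of its underside; long axis y along the channel, +y to the stop. Flush at the stop its origin is at jig y -5 mm. Slides with light friction (under 2 N)
- clamp (a joint): angle (rad) of the snap clamp, one rigid lever of handle and pressing arm. 0 = open, at rest: handle leans 0.65 from vertical away from the block (jig +y), arm raised. Grows as the handle goes towards the block (-y). A spring drives it from the middle, 0.575, to either end (0.25 N m there, about 4 N at the handle). Shut about 1.15: handle 0.5 towards the block, arm level, foot on the block
- handle_tip (a point): centre of the round upper end of the clamp's handle, 95 mm from the pivot; the grip is a black plastic rod 18 mm thick, its upper 59 mm. At jig x 0; open: y +147, z 138 mm (rod's end reaches 9 mm further); upright: z 157; shut: y +44, z 145
- foot: black rubber foot, 18 mm diameter, on the end of the clamp's arm. Origin: the arm's end, 80 mm from the pivot; the foot's face is 17 mm from it, beneath when shut. Jig frame: open at y +57, z 135 mm, clear of the block; shut at y +10, z 62
- jar: bystander: jar with a brass lid, 52 mm diameter, 62 mm high, loose on the table beside the jig; origin at the centre of its underside
- ring_cone: bystander: dark wooden ring cone, base 48 mm diameter, 78 mm high, loose on the table beside the jig; origin at the centre of its underside
- pot: bystander: small white open cup, 56 mm diameter, 45 mm high, loose on the table beside the jig; origin at the centre of its underside

How it is judged:
By the outcome, as a careful person would: the job done as asked, in the order asked, and still so for the second after the job is handed in, with the robot touching nothing.
It also fails if it takes over 50 s, if anything falls off the work surface, if the arm or the gripper's body presses on something with over 40 N, if the wrist force passes 120 N, or if a joint passes its speed limit or range.

ROBOT

A 6-joint arm with a two-finger parallel gripper is mounted at the origin on the work surface. World frame = base frame: x ahead of the robot, y to its left, z up, the work surface at z = 0. Lengths are in m, angles in rad, forces in N, time in s.
With the tool pointing down it reaches from about 0.275 to 0.85 m from the base axis. Payload 5.2 kg.
Tool frame: the origin (TCP) lies between the finger pads; the fingertips stand 25 mm ahead of it and the grasp point (between the pads) lies 6 mm ahead of it; z points along the fingers, y is the direction in which the jaws open and shut (so a half turn about z gives the same grasp; the last joint's range is limited). The gripper opens to 85 mm and grips with 20 to 120 N. Pads are 22 mm wide; open, the fingers measure 114 mm over their backs; the gripper's body (76 mm by 85 mm) begins 54 mm behind the grasp point. The pads swing forward as they close: fully open they stand 13 mm farther back than shut.
Start: joints at [1.105, 0.259, 1.535, -0, 1.348, -0.203], TCP at [0.143, 0.531, 0.256] pointing down, gripper open.
Joint ranges: [-3.14, 3.14], [-0.91, 2.08], [0.19, 2.58], [-1.22, 4.36], [0.22, 2.71], [-3.12, 3.12]. Speed limits (rad/s): [2.57, 2.57, 3.14, 3.14, 3.14, 3.14].

INTERFACE

Orientations are given as a unit quaternion [x, y, z, w].
In Python, from rig import read_state, vision, manip gives the robot as it stands.
- The arm moves only by the tool apply_moves, never from a script. Its argument "rows" is a list of rows, each an object with "delta_pos": the shift along the tool's x, y, z in mm, a list of three; "dr": the turn, a rotation vector about the tool's x, y, z in degrees, a list of three; "grip": the closure, from 0 (fully open) to 1 (shut). In form: [{"delta_pos": [tx, ty, tz], "dr": [rx, ry, rz], "grip": grip}, ...]. A call has 1 to 5 rows; each row shifts and turns the commanded pose from where the row before left it, along the tool's axes as they then stand; what a row does not reach is not made up. A row lasts 1/10 s, in which the tool goes at most 50 mm and 8.59 degrees, less where a joint would pass 70% of its speed; a pose out of reach is approached as far as the arm can. A call is refused whole if a number of a shift passes 50 or a number of a turn 8.59, either way. A call with a gripper value outside its range is refused whole. The fingers move at their own pace and stop on an object; the grip force is fixed at half the most. Time passes only in rows, so rows that do not move let the fingers close. It gives the time, the measured TCP pose, the force and the opening at its end, in the units of the state.
- read_state(): the state, without advancing time (a new reading comes with each control period).
- vision.capture(name): name is "side" or "top" or "wrist"; returns the picture (384x512x3 uint8, red, green, blue); there is no depth.
- vision.camera_params(name): a dict with "camera_matrix" (3x3 intrinsics, pixels), "R" (3x3) and "t" (3): a world point X has camera coordinates R X + t; the wrist camera has in their place "tool_from_camera" (4x4, takes a point from camera to tool coordinates, whose origin is the TCP and whose axes are the flange's). Camera axes: x right, y down, z forward; pixel columns grow to the right and rows downward; lengths in m; the calibration is good to about 2 mm. A picture is of the moment at which its call begins: read the wrist's pose just before it. camera_params takes no time and is no camera call.
- manip.finish_job(): hands the job in, once; it reports no verdict.
The state is a dict: "time": time; "joint_positions": joint angles; "dq": joint speeds; "effort": joint torques, N m; "position": TCP position; "eef_rot": TCP orientation; "force": force on the tool from outside, world axes, zero at the start; "torque": the same for the moment, N m; "opening": opening from 0.0 (shut) to 1.0 (fully open).
Only numpy, scipy, OpenCV 4.12 (cv2) and the standard library are available. Lean on these libraries where they do the work, as an engineer would, in place of code of your own. Each camera call takes 0.05 s, during which the arm holds its last target.

## Working session

There is one attempt and no reset: what is moved stays moved. The work goes in short steps, Python scripts to look and compute and a tool call to move; the robot and the scene stay as the last step left them, time stands still between calls to the robot, and variables do not carry over. Pictures are saved under pics/ and viewed, and the job is handed in when it is done.

Besides the shell and the picture viewer there is one more tool, called after "Request:" as name(argument=value, ...) on one line, values as JSON. apply_moves: Moves the arm, as the interface text tells. Its arguments: {"type":"object","properties":{"rows":{"type":"array"}},"required":["rows"]}

```bash
ls; mkdir -p pics; python3 - <<'E'
from rig import read_state, vision
import cv2
print(read_state())
for n in ["side","top","wrist"]:
    cv2.imwrite(f"pics/{n}0.png",vision.capture(n)[:,:,::-1]); print(n,vision.camera_params(n))
E
```

```text
pics
{'time': 0.0, 'joint_positions': array([ 1.10518012e+00,  2.59327638e-01,  1.53610547e+00,  4.97304985e-06,
        1.34798849e+00, -2.02844033e-01]), 'dq': array([-6.01430149e-04, -1.43340608e-04,  8.28712772e-04, -4.34324804e-04,
       -3.00269339e-05,  3.83578721e-04]), 'effort': array([ 1.76769877e-04, -4.46032870e+01, -2.90578651e+01, -5.56707837e-04,
        1.15420597e-02,  9.39620264e-06]), 'position': array([0.14264214, 0.53067448, 0.25547393]), 'eef_rot': array([ 1.31008901e-01,  9.91380770e-01, -8.63068552e-04, -3.02274186e-04]), 'force': array([-0.32086242,  0.05076111,  1.02281763]), 'torque': array([ 0.04397066, -0.01138023,  0.02636905]), 'opening': 1.0022943846718333}
side {'camera_matrix': array([[408.73662364,   0.        , 257.39897615],
       [  0.        , 408.73662364, 187.76487928],
       [  0.        ,   0.        ,   1.        ]]), 'R': array([[ 0.99054353, -0.13694895, -0.00827609],
       [-0.09046115, -0.60656678, -0.78986931],
       [ 0.10315177,  0.7831486 , -0.61321936]]), 't': array([-0.57032339,  0.12031057,  0.7226073 ])}
top {'camera_matrix
[... 202 characters left out ...]
568224],
       [-0.99828323, -0.00259022, -0.05851396],
       [ 0.0585473 , -0.01555729, -0.99816341]]), 't': array([-0.00232245,  0.55144236,  0.93545779])}
wrist {'camera_matrix': array([[343.82923056,   0.        , 256.63552089],
       [  0.        , 343.82923056, 191.81295278],
       [  0.        ,   0.        ,   1.        ]]), 'tool_from_camera': array([[-2.05429655e-04, -9.46634801e-01, -3.22308101e-01,
         8.30185544e-02],
       [ 9.99999885e-01, -3.34477027e-04,  3.45005173e-04,
         4.51619776e-04],
       [-4.34398558e-04, -3.22307993e-01,  9.46634760e-01,
        -1.16509181e-01],
       [ 0.00000000e+00,  0.00000000e+00,  0.00000000e+00,
         1.00000000e+00]])}
```

View pics/side0.png

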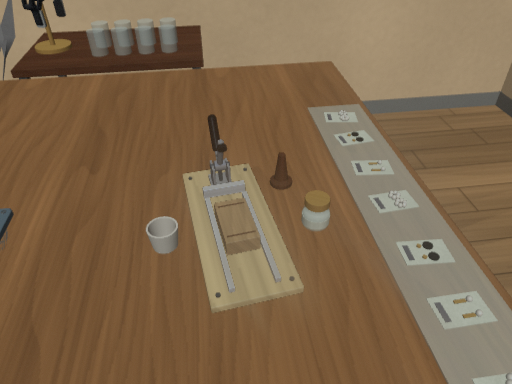

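View pics/top0.png

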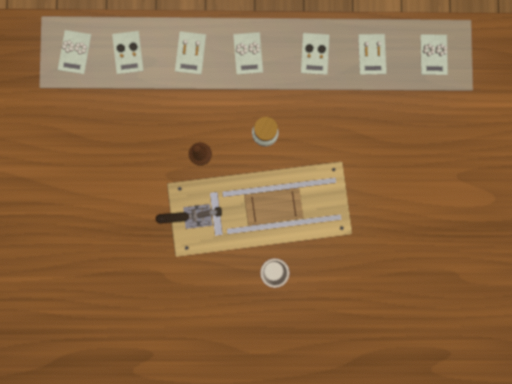

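View pics/wrist0.png

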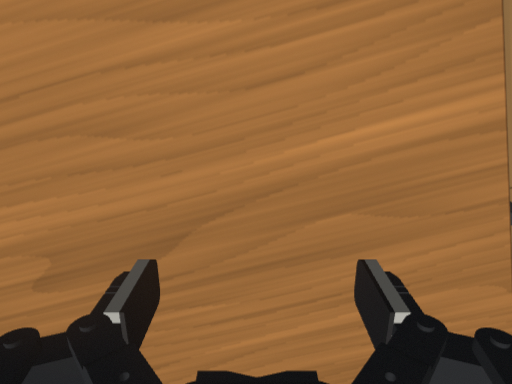

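```bash
python3 - <<'E'
import cv2
a=cv2.imread('pics/top0.png')
b=a[90:330,120:430] if 0 else a
cv2.imwrite('pics/top0c.png',cv2.resize(a[60:300,0:260],None,fx=3,fy=2.5,interpolation=cv2.INTER_CUBIC))
E
python3 - <<'E'
import cv2
a=cv2.imread('pics/top0.png')
cv2.imwrite('pics/top0c.png',cv2.resize(a[110:300,150:360],None,fx=3.8,fy=3.0,interpolation=cv2.INTER_CUBIC)[:,:800])
cv2.imwrite('pics/top0c.png',cv2.resize(a[150:265,150:360],None,fx=3.8,fy=3.8,interpolation=cv2.INTER_CUBIC))
a=cv2.imread('pics/side0.png')
cv2.imwrite('pics/side0c.png',cv2.resize(a[105:305,140:340],None,fx=3,fy=3,interpolation=cv2.INTER_CUBIC))
E
```

```text
(no output)
```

View pics/top0c.png

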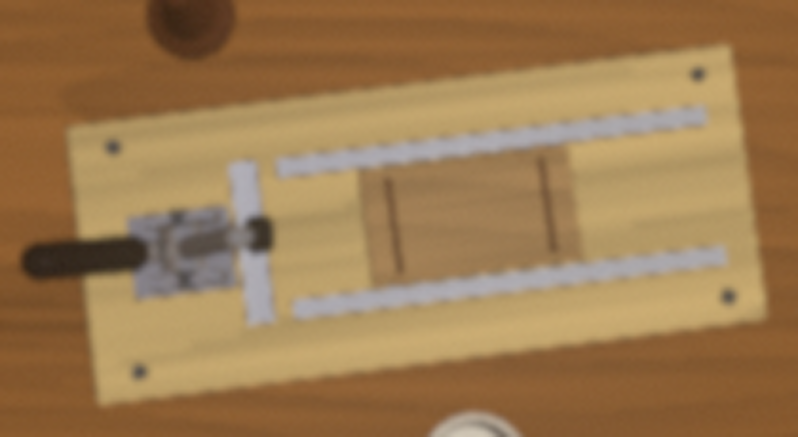

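View pics/side0c.png

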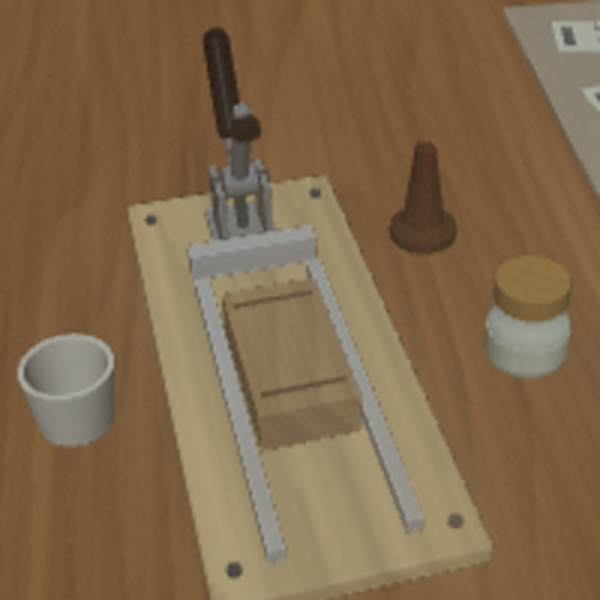

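```bash
cat > h.py <<'E'
import numpy as np, cv2
from rig import read_state, vision
from scipy.optimize import least_squares
from scipy.spatial.transform import Rotation as Rn
def ray(n,uv,z):
    p=vision.camera_params(n);K=p["camera_matrix"];R=p["R"];t=p["t"]
    d=R.T@np.linalg.inv(K)@np.array([uv[0],uv[1],1.]);c=-R.T@t
    return c+d*(z-c[2])/d[2]
def proj(n,X):
    p=vision.camera_params(n);q=p["camera_matrix"]@(p["R"]@np.asarray(X)+p["t"]);return q[:2]/q[2]
def J2W(P,j):  # jig mm -> world m
    x,y,th=j;c,s=np.cos(th),np.sin(th);P=np.asarray(P)/1000.
    return np.array([x+c*P[0]-s*P[1],y+s*P[0]+c*P[1],P[2]])
def W2J(X,j):
    x,y,th=j;c,s=np.cos(th),np.sin(th);d=np.array([X[0]-x,X[1]-y])
    return np.array([c*d[0]+s*d[1],-s*d[0]+c*d[1],X[2]])*1000
E
python3 - <<'E'
from h import *
T=lambda u,v:(150+u/3.8-.37,150+v/3.8-.37)
S=lambda u,v:(140+u/3-.33,105+v/3-.33)
obs=[("top",T(67,128),(75,150,15)),("top",T(100,405),(-75,150,15)),("top",T(768,318),(-75,-210,15)),("top",T(730,45),(75,-210,15)),
("top",T(232,163),(42.5,64,35)),("top",T(272,322),(-42.5,50,35)),
("side",S(130,207),(-75,150,15)),("side",S(326,178),(75,150,15)),("side",S(490,545),(75,-210,15))]
def f(j): return np.concatenate([proj(n,J2W(P,j))-uv for n,uv,P in obs])
r=least_squares(f,[.55,0,.1]);j=r.x;print(j);print(r.fun.reshape(-1,2).round(1))
r2=least_squares(lambda j:f(j)[:12],[.55,0,.1]);print("toponly",r2.x)
for u,v in [(360,170),(370,288),(580,262),(568,147)]: print("blk top",W2J(ray("top",T(u,v),.045),j).round(1))
for u,v in [(222,293),(310,279),(361,398),(262,442)]: print("blk side",W2J(ray("side",S(u,v),.045),j).round(1))
for nm,P in [("tip",(0,147,138)),("foot",(0,57,135))]:
    print(nm,J2W(P,j),[ (3.8*(proj("top",J2W(P,j))-150)).round(),(3*(proj("side",J2W(P,j))-[140,105])).round()])
for nm,n,uv,z in [("cone","top",(200,154),.02),("pot","top",(275,272),.03),("jar","top",(265,132),.03)]:
    print(nm,W2J(ray(n,uv,z),j).round())
E
```

```text
[0.52646166 0.02561136 0.12486819]
[[-0.7 -0.5]
 [-1.   0.5]
 [ 0.3  1.2]
 [ 0.4 -0. ]
 [-0.9  0.3]
 [ 0.7  0.2]
 [-1.  -0.1]
 [ 0.6 -1. ]
 [ 1.7  1.3]]
toponly [0.52702138 0.02517131 0.12819335]
blk top [30.4 -3.7 45. ]
blk top [-30.7  -1.5  45. ]
blk top [ -30.7 -110.7   45. ]
blk top [  29.1 -112.1   45. ]
blk side [-30.2  -1.   45. ]
blk side [25.8 -2.3 45. ]
blk side [  28.8 -112.9   45. ]
blk side [ -31.6 -131.    45. ]
tip [0.5081537  0.17146683 0.138     ] [array([ 40., 260.]), array([216.,  42.])]
foot [0.51936265 0.08216756 0.135     ] [array([234., 236.]), array([242., 114.])]
cone [124.  76.  20.]
pot [-129.  -45.   30.]
jar [151. -60.  30.]
```

Request:
apply_moves(rows=[{"delta_pos":[0,0,0],"dr":[0,0,-7.4],"grip":1},{"delta_pos":[0,0,0],"dr":[0,0,-7.4],"grip":1},{"delta_pos":[0,0,0],"dr":[0,0,-7.5],"grip":1},{"delta_pos":[-16,-35,0],"dr":[0,0,0],"grip":1},{"delta_pos":[-16,-35,0],"dr":[0,0,0],"grip":1}])

```text
time: 0.65
position: [0.1833, 0.4652, 0.2557]
eef_rot: [-0.064, 0.998, -0.0, -0.0]
force: [0.8, 0.3, 1.5]
opening: 0.146
```

Request:
apply_moves(rows=[{"delta_pos":[-16,-35,0],"dr":[0,0,0],"grip":1},{"delta_pos":[-16,-35,0],"dr":[0,0,0],"grip":1},{"delta_pos":[-16,-35,0],"dr":[0,0,0],"grip":1},{"delta_pos":[-16,-35,0],"dr":[0,0,0],"grip":1},{"delta_pos":[-16,-35,0],"dr":[0,0,0],"grip":1}])

```text
time: 1.15
position: [0.2852, 0.3008, 0.2562]
eef_rot: [-0.063, 0.998, -0.0, 0.0]
force: [-0.1, 1.4, -0.2]
opening: 0.001
```

Request:
apply_moves(rows=[{"delta_pos":[-16,-35,0],"dr":[0,0,0],"grip":1},{"delta_pos":[-16,-35,0],"dr":[0,0,0],"grip":1},{"delta_pos":[-16,-35,0],"dr":[0,0,0],"grip":1},{"delta_pos":[-16,-35,0],"dr":[0,0,0],"grip":1},{"delta_pos":[-16,-35,0],"dr":[0,0,0],"grip":1}])

```text
time: 1.65
position: [0.3867, 0.1372, 0.2563]
eef_rot: [-0.063, 0.998, 0.0, 0.0]
force: [0.7, 0.7, -0.3]
opening: -0.0
```

Request:
apply_moves(rows=[{"delta_pos":[-16,-35,0],"dr":[0,0,0],"grip":1},{"delta_pos":[-16,-35,0],"dr":[0,0,0],"grip":1},{"delta_pos":[-16,-35,0],"dr":[0,0,0],"grip":1},{"delta_pos":[-16,-35,0],"dr":[0,0,0],"grip":1},{"delta_pos":[-16,-35,0],"dr":[0,0,0],"grip":1}])

```text
time: 2.15
position: [0.4881, -0.0263, 0.2561]
eef_rot: [-0.063, 0.998, 0.0, -0.0]
force: [-0.6, 1.0, -0.0]
opening: 0.003
```

```bash
cat >> h.py <<'E'
JIG=(.5265,.0255,.126)
def st():
    s=read_state();R=Rn.from_quat(s["eef_rot"]).as_matrix()
    print("t",round(s["time"],2),"jig",W2J(s["position"],JIG).round(1),"xaxis deg",np.degrees(np.arctan2(R[1,0],R[0,0])-JIG[2]).round(2),"z",R[:,2].round(3),"F",s["force"].round(2),"op",round(s["opening"],3))
    return s
def snap(n,k,box=None,f=2):
    a=vision.capture(n)[:,:,::-1]
    if box: a=a[box[1]:box[3],box[0]:box[2]]
    cv2.imwrite(f"pics/{k}.png",cv2.resize(np.ascontiguousarray(a),None,fx=f,fy=f,interpolation=cv2.INTER_CUBIC))
E
python3 - <<'E'
from h import *
st(); snap("side","s1",(130,90,350,310),2.7)
E
```

```text
t 2.15 jig [-44.6 -46.6 256.1] xaxis deg -180.0 z [-0.  0. -1.] F [-0.58  0.99 -0.01] op 0.003
```

View pics/s1.png

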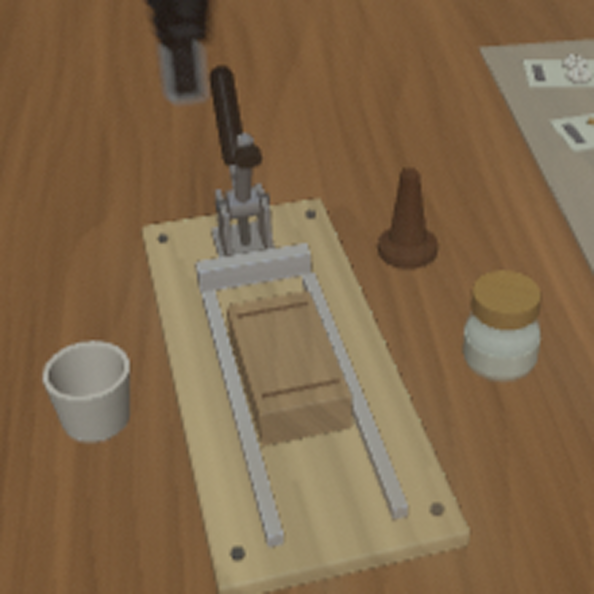

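Request:
apply_moves(rows=[{"delta_pos":[-15,-35,0],"dr":[0,0,0],"grip":1},{"delta_pos":[-15,-35,0],"dr":[0,0,0],"grip":1},{"delta_pos":[-13,-33,0],"dr":[0,0,0],"grip":1},{"delta_pos":[0,0,40],"dr":[0,0,0],"grip":1},{"delta_pos":[0,0,40],"dr":[0,0,0],"grip":1}])

```text
time: 2.7
position: [0.5444, -0.123, 0.176]
eef_rot: [-0.062, 0.998, -0.001, 0.001]
force: [0.5, 0.1, -1.1]
opening: -0.003
```

Request:
apply_moves(rows=[{"delta_pos":[0,0,40],"dr":[0,0,0],"grip":1},{"delta_pos":[0,0,40],"dr":[0,0,0],"grip":1},{"delta_pos":[0,0,35],"dr":[0,0,0],"grip":1},{"delta_pos":[0,0,0],"dr":[0,0,0],"grip":1}])

```text
time: 3.1
position: [0.5395, -0.1198, 0.0565]
eef_rot: [-0.063, 0.998, 0.002, -0.005]
force: [-0.5, 0.8, 0.3]
opening: 0.001
```

```bash
python3 - <<'E'
from h import *
print("tip seen (198.5,127) pred", proj("side",J2W((-44.6,-46.6,231),JIG)))
s=st(); snap("side","s2",(130,90,350,310),2.7)
p=s["position"]
for l in (0,25,38):
  q=proj("side",p-[0,0,l/1000]); print(l,(q-[130,90])*2.7)
E
```

```text
tip seen (198.5,127) pred [200.41698481 127.30556253]
t 3.1 jig [  -5.4 -145.8   56.5] xaxis deg -179.98 z [-0.01   0.004 -1.   ] F [-0.48  0.83  0.27] op 0.001
0 [310.05178772 433.06878937]
25 [311.17711445 461.93739695]
38 [311.74202455 476.42933744]
```

View pics/s2.png

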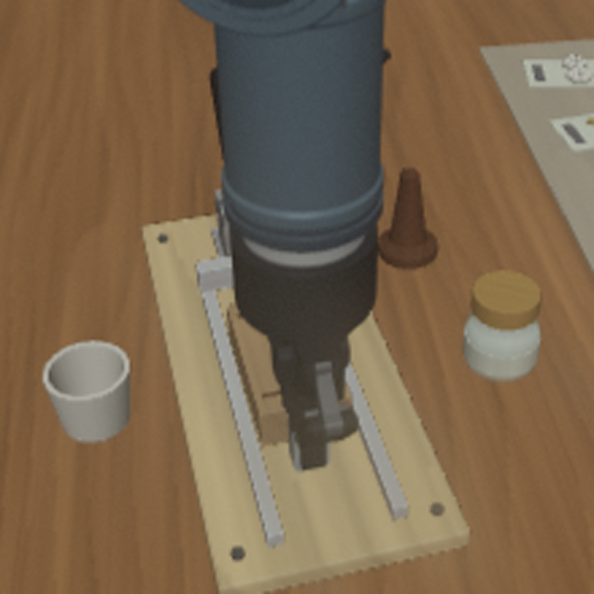

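```bash
python3 - <<'E'
from h import *
s=st(); print(s["joint_positions"].round(3),s["dq"].round(3))
E
```

```text
t 3.15 jig [  -3.6 -146.8   59.3] xaxis deg -179.98 z [-0.006  0.003 -1.   ] F [ 0.67 -0.1   0.86] op 0.003
[-0.42   0.477  1.752  0.     0.919 -2.118] [ 0.    -0.055 -0.062 -0.     0.017 -0.002]
```

Request:
apply_moves(rows=[{"delta_pos":[0,4,5],"dr":[0,0,0],"grip":1},{"delta_pos":[0,4,5],"dr":[0,0,0],"grip":1},{"delta_pos":[0,4,0],"dr":[0,0,0],"grip":1},{"delta_pos":[0,4,0],"dr":[0,0,0],"grip":1},{"delta_pos":[0,4,0],"dr":[0,0,0],"grip":1}])

```text
time: 3.65
position: [0.5412, -0.1014, 0.0521]
eef_rot: [-0.063, 0.998, -0.0, 0.001]
force: [-0.3, 0.1, 0.3]
opening: 0.001
```

Request:
apply_moves(rows=[{"delta_pos":[0,5,0],"dr":[0,0,0],"grip":1},{"delta_pos":[0,5,0],"dr":[0,0,0],"grip":1},{"delta_pos":[0,5,0],"dr":[0,0,0],"grip":1},{"delta_pos":[0,5,0],"dr":[0,0,0],"grip":1},{"delta_pos":[0,5,0],"dr":[0,0,0],"grip":1}])

```text
time: 4.15
position: [0.5378, -0.0767, 0.0515]
eef_rot: [-0.063, 0.998, -0.0, 0.0]
force: [-0.2, -2.7, 2.7]
opening: 0.001
```

```bash
python3 - <<'E'
from h import *
st(); snap("side","s3",(130,90,350,310),2.7); snap("top","t3",(150,130,350,280),4)
E
```

```text
t 4.15 jig [  -1.6 -102.8   51.5] xaxis deg -179.98 z [ 0. -0. -1.] F [-0.2  -2.75  2.72] op 0.001
```

View pics/s3.png

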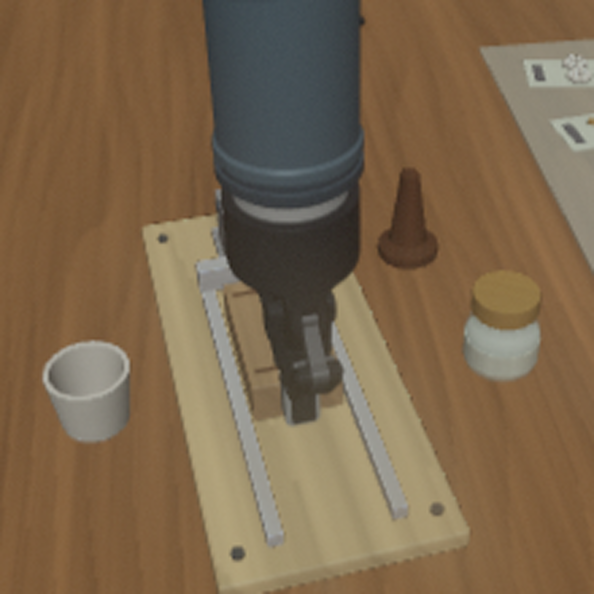

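View pics/t3.png

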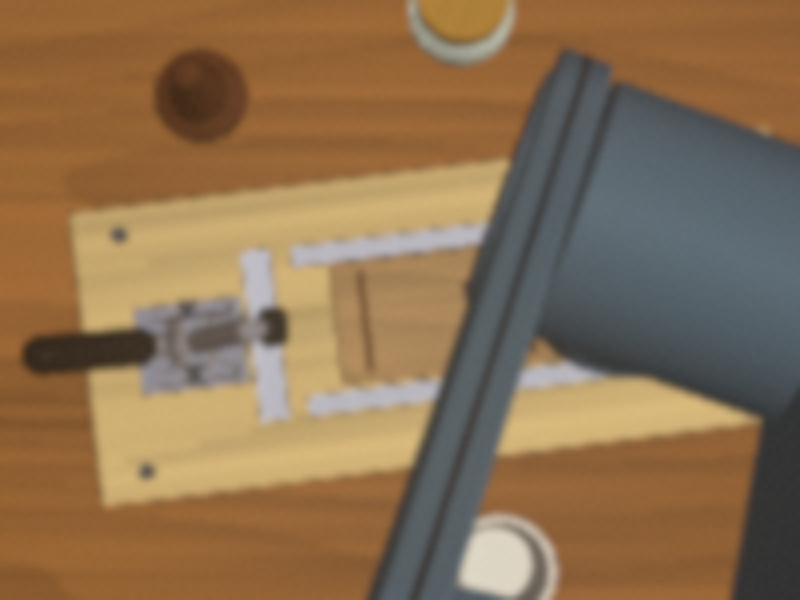

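Request:
apply_moves(rows=[{"delta_pos":[0,5,0],"dr":[0,0,0],"grip":1},{"delta_pos":[0,5,0],"dr":[0,0,0],"grip":1},{"delta_pos":[0,4,0],"dr":[0,0,0],"grip":1},{"delta_pos":[0,3,0],"dr":[0,0,0],"grip":1},{"delta_pos":[0,3,0],"dr":[0,0,0],"grip":1}])

```text
time: 4.75
position: [0.5348, -0.0566, 0.0511]
eef_rot: [-0.063, 0.998, 0.0, -0.0]
force: [0.3, -1.0, -0.5]
opening: -0.001
```

Request:
apply_moves(rows=[{"delta_pos":[0,2,0],"dr":[0,0,0],"grip":1},{"delta_pos":[0,1,0],"dr":[0,0,0],"grip":1},{"delta_pos":[0,1,0],"dr":[0,0,0],"grip":1}])

```text
time: 5.05
position: [0.5346, -0.053, 0.0512]
eef_rot: [-0.063, 0.998, 0.0, -0.0]
force: [0.3, -1.4, -0.8]
opening: 0.001
```

```bash
python3 - <<'E'
from h import *
st(); snap("top","t4",(150,130,350,280),4)
E
```

```text
t 5.05 jig [ -1.9 -78.9  51.2] xaxis deg -179.97 z [-0.  0. -1.] F [ 0.27 -1.39 -0.8 ] op 0.001
```

View pics/t4.png

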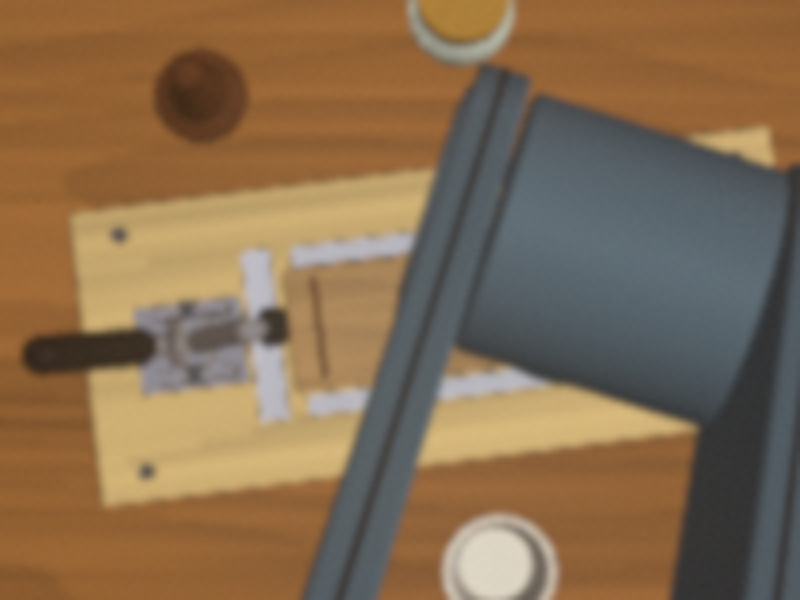

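Nearly there: the block's front edge is at x≈290, the stop's face at x≈283, so the gap is a few mm. I'll push in small steps until the force rises.

Request:
apply_moves(rows=[{"delta_pos":[0,1,0],"dr":[0,0,0],"grip":1},{"delta_pos":[0,1,0],"dr":[0,0,0],"grip":1}])

```text
time: 5.3
position: [0.5344, -0.0512, 0.0513]
eef_rot: [-0.063, 0.998, 0.0, -0.0]
force: [-0.3, -0.2, -1.1]
opening: 0.001
```

Request:
apply_moves(rows=[{"delta_pos":[0,1,0],"dr":[0,0,0],"grip":1},{"delta_pos":[0,0,0],"dr":[0,0,0],"grip":1}])

```text
time: 5.5
position: [0.5342, -0.05, 0.0513]
eef_rot: [-0.063, 0.998, 0.0, -0.0]
force: [0.9, -0.9, 0.4]
opening: -0.004
```

Request:
apply_moves(rows=[{"delta_pos":[0,1,0],"dr":[0,0,0],"grip":1},{"delta_pos":[0,0,0],"dr":[0,0,0],"grip":1}])

```text
time: 5.7
position: [0.5341, -0.0491, 0.0513]
eef_rot: [-0.063, 0.998, 0.0, 0.0]
force: [0.5, -0.1, 0.4]
opening: 0.0
```

Request:
apply_moves(rows=[{"delta_pos":[0,1,0],"dr":[0,0,0],"grip":1},{"delta_pos":[0,0,0],"dr":[0,0,0],"grip":1}])

```text
time: 5.9
position: [0.534, -0.0481, 0.0513]
eef_rot: [-0.063, 0.998, 0.0, 0.0]
force: [-0.4, -0.1, 0.2]
opening: -0.001
```

Request:
apply_moves(rows=[{"delta_pos":[0,1,0],"dr":[0,0,0],"grip":1},{"delta_pos":[0,0,0],"dr":[0,0,0],"grip":1}])

```text
time: 6.1
position: [0.5341, -0.0474, 0.0514]
eef_rot: [-0.063, 0.998, -0.0, 0.0]
force: [1.0, -1.9, -0.7]
opening: 0.003
```

```bash
python3 - <<'E'
from h import *
st(); snap("top","t5",(180,170,280,245),8)
E
```

```text
t 6.1 jig [ -1.6 -73.2  51.4] xaxis deg -179.97 z [ 0.001 -0.    -1.   ] F [ 1.03 -1.88 -0.71] op 0.003
```

View pics/t5.png

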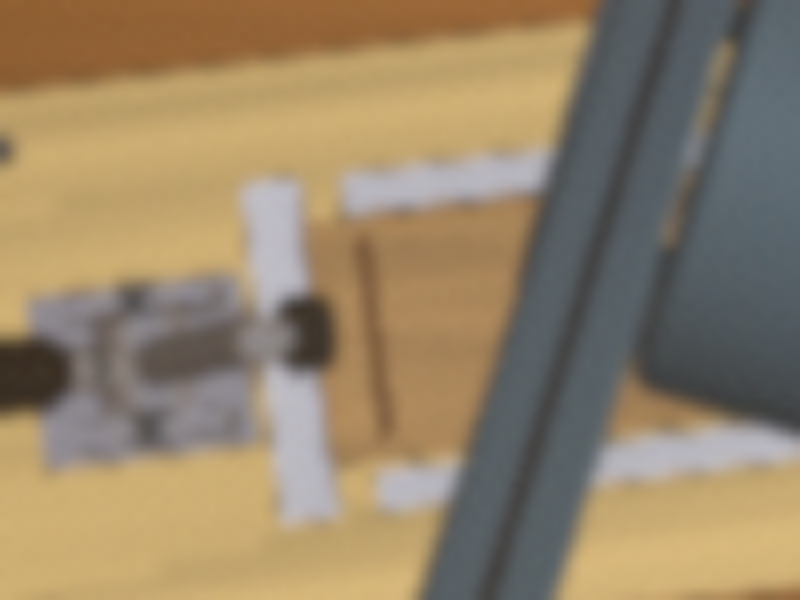

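Visually at or within ~1 mm of the stop. I'll push a little further to see the force rise.

Request:
apply_moves(rows=[{"delta_pos":[0,1,0],"dr":[0,0,0],"grip":1},{"delta_pos":[0,0,0],"dr":[0,0,0],"grip":1}])

```text
time: 6.35
position: [0.5344, -0.0472, 0.0516]
eef_rot: [-0.063, 0.998, -0.001, 0.001]
force: [1.1, -6.6, -0.9]
opening: 0.004
```

Request:
apply_moves(rows=[{"delta_pos":[0,1,0],"dr":[0,0,0],"grip":1},{"delta_pos":[0,0,0],"dr":[0,0,0],"grip":1}])

```text
time: 6.55
position: [0.5344, -0.0471, 0.0518]
eef_rot: [-0.063, 0.998, -0.002, 0.001]
force: [0.4, -8.7, 0.4]
opening: 0.0
```

Request:
apply_moves(rows=[{"delta_pos":[0,-10,0],"dr":[0,0,0],"grip":1},{"delta_pos":[0,-20,0],"dr":[0,0,0],"grip":1},{"delta_pos":[0,0,-35],"dr":[0,0,0],"grip":1},{"delta_pos":[0,0,-45],"dr":[0,0,0],"grip":1},{"delta_pos":[0,0,-45],"dr":[0,0,0],"grip":1}])

```text
time: 7.05
position: [0.5366, -0.0748, 0.177]
eef_rot: [-0.063, 0.998, 0.001, -0.001]
force: [1.5, -0.2, 0.8]
opening: -0.004
```

Request:
apply_moves(rows=[{"delta_pos":[0,0,-45],"dr":[0,0,0],"grip":1},{"delta_pos":[0,0,-35],"dr":[0,0,0],"grip":1},{"delta_pos":[0,0,0],"dr":[0,0,0],"grip":1},{"delta_pos":[-2,38,0],"dr":[0,0,0],"grip":1},{"delta_pos":[0,38,0],"dr":[0,0,0],"grip":1}])

```text
time: 7.55
position: [0.5295, 0.0009, 0.2556]
eef_rot: [-0.062, 0.998, 0.001, -0.0]
force: [1.4, -0.2, 0.1]
opening: 0.002
```

Request:
apply_moves(rows=[{"delta_pos":[0,38,0],"dr":[0,0,0],"grip":1},{"delta_pos":[0,38,0],"dr":[0,0,0],"grip":1},{"delta_pos":[0,38,0],"dr":[0,0,0],"grip":1},{"delta_pos":[0,38,0],"dr":[0,0,0],"grip":1},{"delta_pos":[0,38,0],"dr":[0,0,0],"grip":1}])

```text
time: 8.05
position: [0.5048, 0.1907, 0.2552]
eef_rot: [-0.063, 0.998, 0.0, -0.001]
force: [-0.3, -0.3, 0.1]
opening: 0.003
```

Request:
apply_moves(rows=[{"delta_pos":[0,38,0],"dr":[0,0,0],"grip":1},{"delta_pos":[0,0,0],"dr":[0,0,0],"grip":1}])

```text
time: 8.25
position: [0.4993, 0.2309, 0.2551]
eef_rot: [-0.065, 0.998, 0.001, -0.001]
force: [0.3, -0.3, -0.0]
opening: 0.001
```

```bash
python3 - <<'E'
from h import *
st(); snap("side","s6",(130,90,350,310),2.7);snap("top","t6",(150,130,350,280),4)
E
```

```text
t 8.25 jig [ -1.2 207.2 255.1] xaxis deg -179.71 z [-0.003  0.002 -1.   ] F [ 0.32 -0.32 -0.05] op 0.001
```

View pics/s6.png

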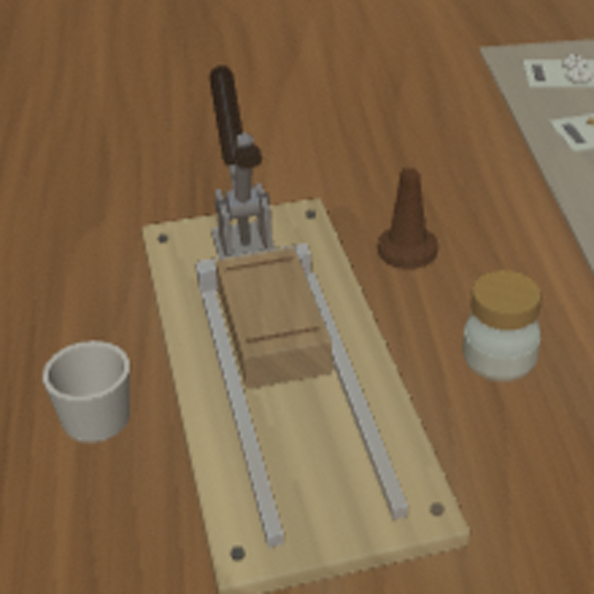

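View pics/t6.png

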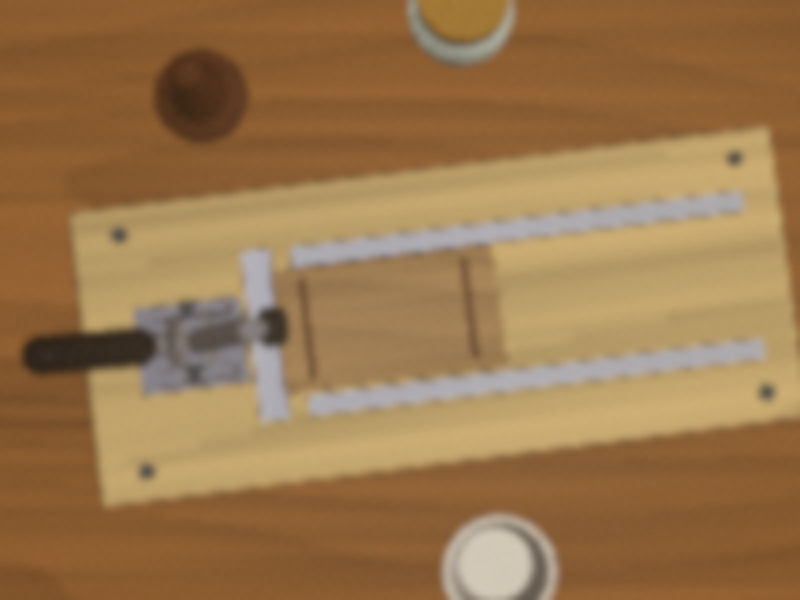

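Request:
apply_moves(rows=[{"delta_pos":[-1,0,35],"dr":[0,0,0],"grip":1},{"delta_pos":[0,0,40],"dr":[0,0,0],"grip":1},{"delta_pos":[0,0,35],"dr":[0,0,0],"grip":1},{"delta_pos":[0,-5,0],"dr":[0,0,0],"grip":1},{"delta_pos":[0,-8,0],"dr":[0,0,0],"grip":1}])

```text
time: 8.85
position: [0.5038, 0.2128, 0.1463]
eef_rot: [-0.063, 0.998, -0.0, -0.001]
force: [0.4, -0.3, 1.2]
opening: 0.001
```

Request:
apply_moves(rows=[{"delta_pos":[0,-8,0],"dr":[0,0,0],"grip":1},{"delta_pos":[0,-8,0],"dr":[0,0,0],"grip":1},{"delta_pos":[0,-8,0],"dr":[0,0,0],"grip":1},{"delta_pos":[0,-6,0],"dr":[0,0,0],"grip":1}])

```text
time: 9.25
position: [0.5095, 0.1853, 0.1491]
eef_rot: [-0.063, 0.998, 0.002, 0.003]
force: [0.5, 8.0, 6.7]
opening: 0.003
```

```bash
python3 - <<'E'
from h import *
st(); snap("side","s7",(130,90,350,310),2.7);snap("top","t7",(100,130,300,280),4)
E
```

```text
t 9.25 jig [  3.2 160.7 149.1] xaxis deg -180.04 z [ 0.006  0.004 -1.   ] F [0.49 7.99 6.68] op 0.003
```

View pics/s7.png

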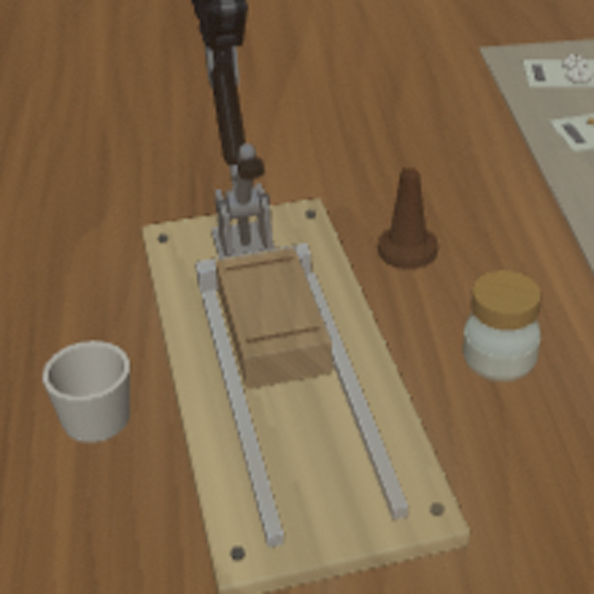

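View pics/t7.png

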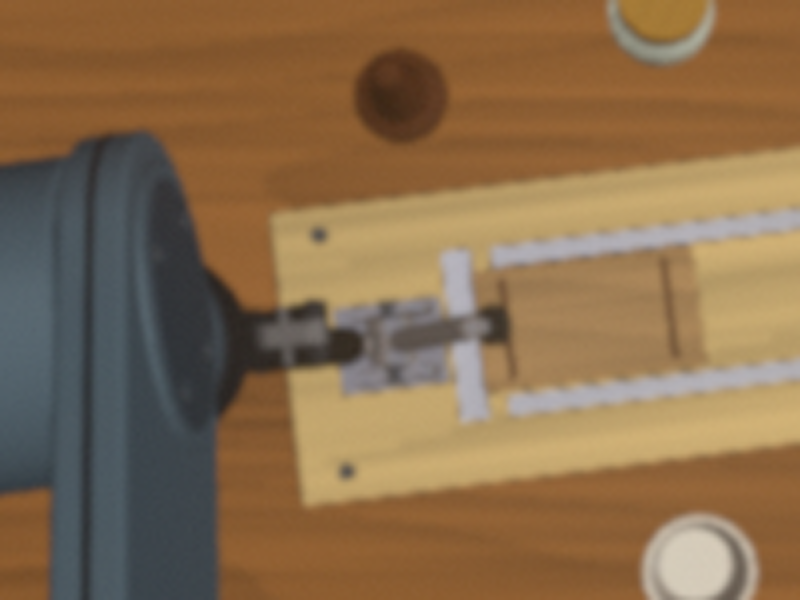

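Request:
apply_moves(rows=[{"delta_pos":[2,-6,0],"dr":[0,0,0],"grip":1},{"delta_pos":[0,-6,0],"dr":[0,0,0],"grip":1},{"delta_pos":[0,-6,0],"dr":[0,0,0],"grip":1}])

```text
time: 9.65
position: [0.5081, 0.1661, 0.1472]
eef_rot: [-0.063, 0.998, 0.0, 0.001]
force: [0.5, 1.9, 1.1]
opening: 0.002
```

```bash
python3 - <<'E'
from h import *
st(); snap("side","s8",(180,70,280,170),6);snap("top","t8",(100,150,260,270),5)
E
```

```text
t 9.65 jig [ -0.6 141.8 147.2] xaxis deg -179.96 z [ 0.001  0.    -1.   ] F [0.46 1.87 1.08] op 0.002
```

View pics/s8.png

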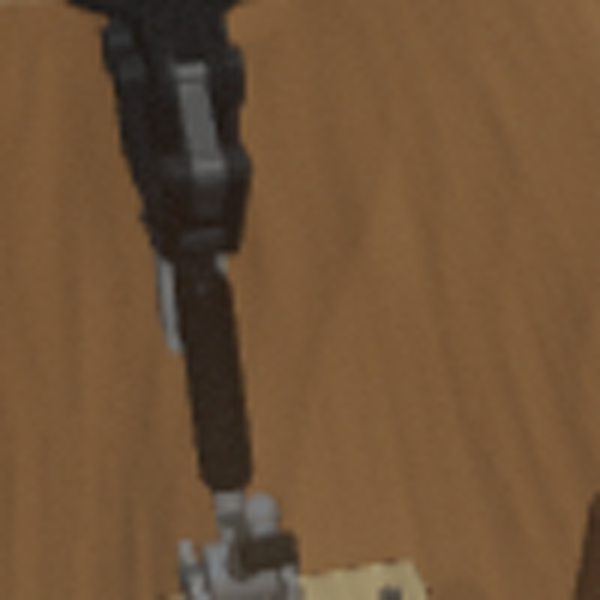

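View pics/t8.png

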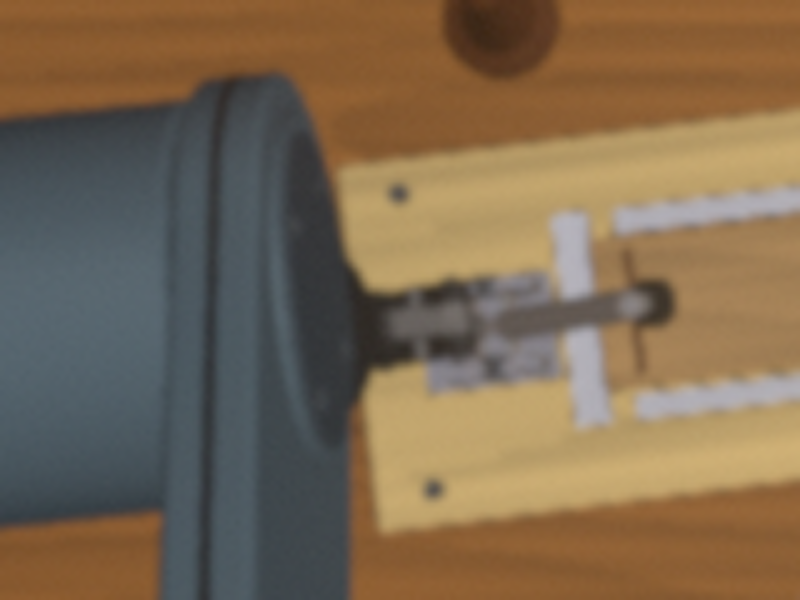

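Request:
apply_moves(rows=[{"delta_pos":[0,-6,0],"dr":[0,0,0],"grip":1},{"delta_pos":[0,-6,0],"dr":[0,0,0],"grip":1},{"delta_pos":[0,-6,0],"dr":[0,0,0],"grip":1}])

```text
time: 10.05
position: [0.5107, 0.1486, 0.1485]
eef_rot: [-0.063, 0.998, 0.0, 0.001]
force: [-4.1, 3.2, 20.0]
opening: -0.001
```

Request:
apply_moves(rows=[{"delta_pos":[0,-6,0],"dr":[0,0,0],"grip":1},{"delta_pos":[0,-6,0],"dr":[0,0,0],"grip":1},{"delta_pos":[0,-6,0],"dr":[0,0,0],"grip":1}])

```text
time: 10.35
position: [0.5133, 0.1297, 0.1475]
eef_rot: [-0.063, 0.998, -0.001, 0.001]
force: [-0.2, 0.3, -0.1]
opening: 0.0
```

```bash
python3 - <<'E'
from h import *
st(); snap("side","s9",(130,70,350,290),2.7)
E
```

```text
t 10.35 jig [ -0.  105.  147.5] xaxis deg -179.96 z [ 0.003 -0.001 -1.   ] F [-0.23  0.29 -0.06] op 0.0
```

View pics/s9.png

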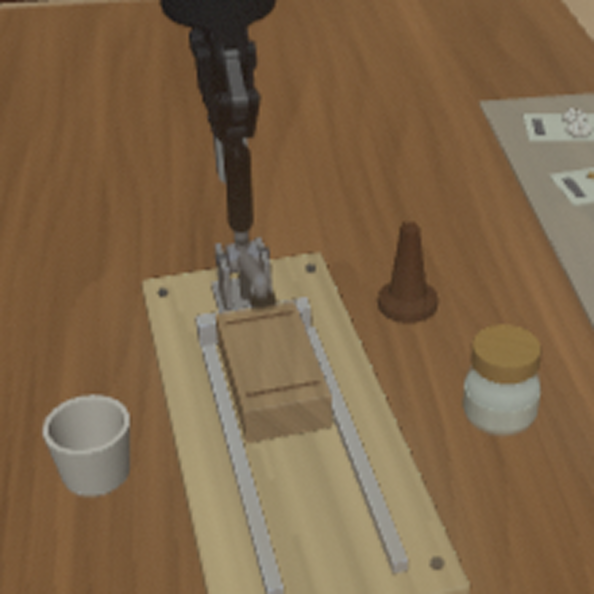

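Request:
apply_moves(rows=[{"delta_pos":[0,-3,-6],"dr":[0,0,0],"grip":1},{"delta_pos":[0,-6,0],"dr":[0,0,0],"grip":1},{"delta_pos":[0,-6,0],"dr":[0,0,0],"grip":1}])

```text
time: 10.7
position: [0.5141, 0.1152, 0.1521]
eef_rot: [-0.063, 0.998, -0.0, -0.0]
force: [-0.3, -0.2, 0.6]
opening: 0.002
```

```bash
python3 - <<'E'
from h import *
st(); snap("side","s10",(180,70,280,170),6);snap("top","t10",(100,150,260,270),5)
E
```

```text
t 10.7 jig [ -1.   90.5 152.1] xaxis deg -179.96 z [-0. -0. -1.] F [-0.34 -0.16  0.6 ] op 0.002
```

View pics/s10.png

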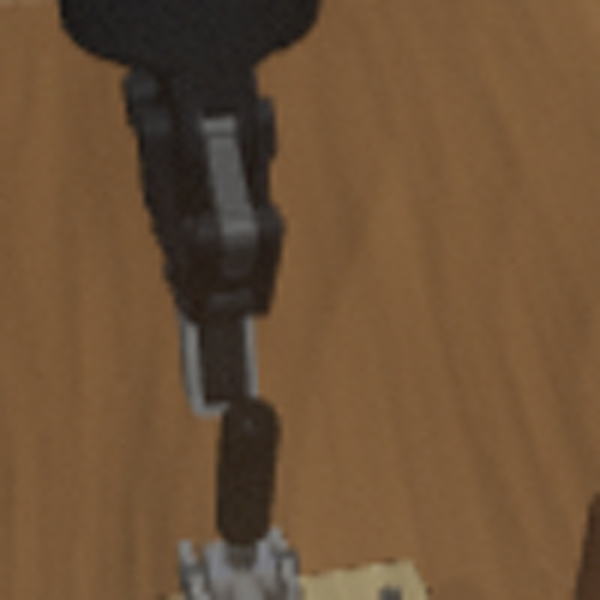

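View pics/t10.png

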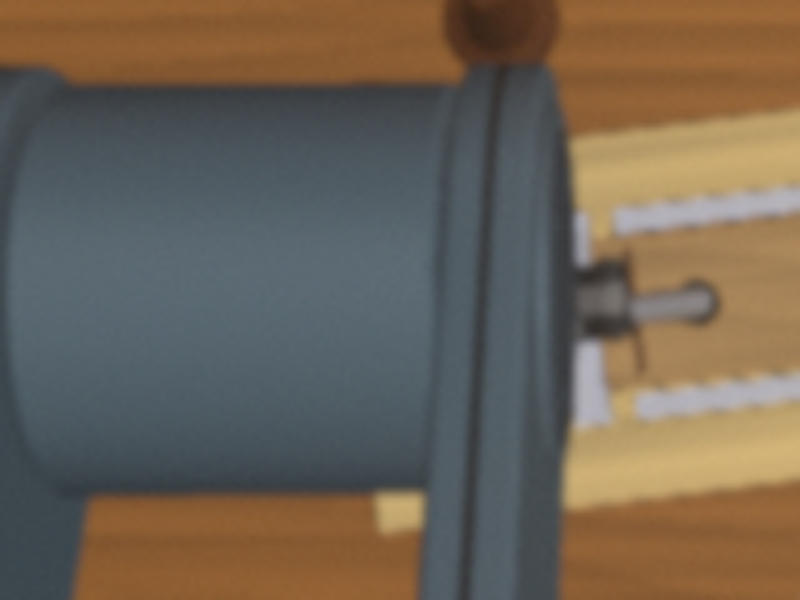

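Request:
apply_moves(rows=[{"delta_pos":[0,20,0],"dr":[0,0,0],"grip":1},{"delta_pos":[0,35,-10],"dr":[0,0,0],"grip":1},{"delta_pos":[0,35,-35],"dr":[0,0,0],"grip":1},{"delta_pos":[0,35,-35],"dr":[0,0,0],"grip":1},{"delta_pos":[0,30,-35],"dr":[0,0,0],"grip":1}])

```text
time: 11.3
position: [0.4938, 0.2709, 0.2682]
eef_rot: [-0.063, 0.998, 0.0, -0.001]
force: [1.0, 0.2, -0.6]
opening: 0.003
```

Request:
apply_moves(rows=[{"delta_pos":[0,30,0],"dr":[0,0,0],"grip":1},{"delta_pos":[0,0,0],"dr":[0,0,0],"grip":1},{"delta_pos":[0,0,0],"dr":[0,0,0],"grip":1}])

```text
time: 11.6
position: [0.4903, 0.2994, 0.2666]
eef_rot: [-0.064, 0.998, -0.0, -0.001]
force: [-0.1, 0.8, -0.4]
opening: -0.003
```

```bash
python3 - <<'E'
from h import *
st(); snap("side","s11",(130,100,350,310),2.7);snap("top","t11",(150,110,360,290),3.8)
print("shut tip top",(proj("top",J2W((0,44,145),JIG))-[150,110])*3.8,"side",(proj("side",J2W((0,44,145),JIG))-[130,100])*2.7)
print("arm end", (proj("top",J2W((0,10,62),JIG))-[150,110])*3.8)
print("blk rear top", [((proj("top",J2W((x,-60,45),JIG))-[150,110])*3.8).round() for x in (-30,30)])
E
```

```text
t 11.6 jig [ -1.5 276.3 266.6] xaxis deg -179.88 z [-0.001 -0.001 -1.   ] F [-0.08  0.76 -0.39] op -0.003
shut tip top [260.91542834 384.32824954] side [247.32275112 113.01297437]
arm end [338.74440735 381.09626429]
blk rear top [array([481., 423.]), array([467., 308.])]
```

View pics/s11.png

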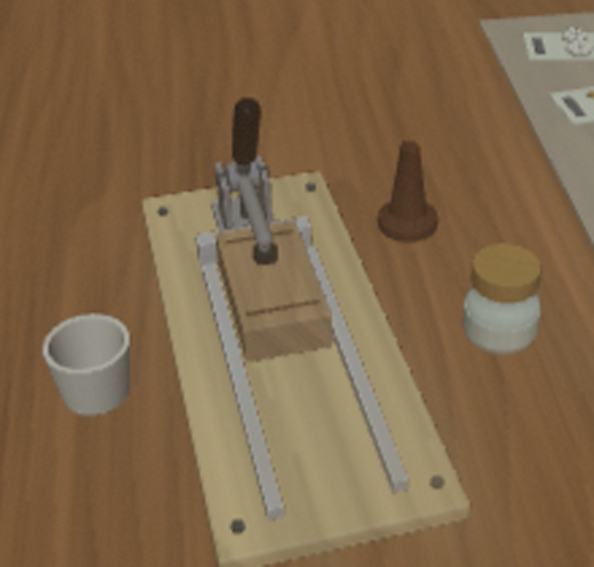

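View pics/t11.png

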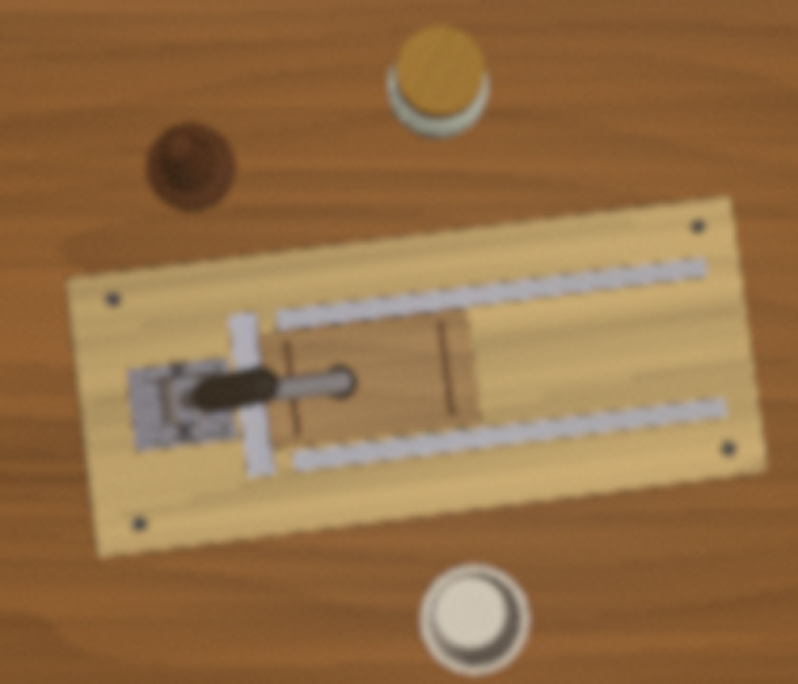

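```bash
python3 - <<'E'
from rig import manip
print(manip.finish_job())
E
```

```text
the job is handed in; nothing more can be done
None
```

I pushed the block along the channel to the end stop, then pushed the clamp handle over until it snapped shut on the block. The job was handed in at about 11.7 s on the robot's clock.

- **Block:** At the stop the push force rose from about 2 N to 8.7 N and the hand stopped moving. In the last top picture its rear edge is where a flush block should be, to within about a pixel.
- **Clamp:** In that picture the handle tip and arm end are within about a pixel of their shut positions. The side picture shows the foot on the block.
- **Surroundings:** The jar, ring cone and pot look unmoved. The hand was clear, about 130 mm beyond the end of the board on the clamp side and well above it. The force readings there were within noise.
- **One irregularity:** While the handle was being pushed over, the upward force reached about 20 N for a moment. The handle end probably caught on the knuckle of the finger. It passed without any visible effect and stayed below the 40 N limit.

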